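Refit the hinge pin of a gauge case

ROBOT

A 6-joint arm with a two-finger parallel gripper is mounted at the origin on the work surface. World frame = base frame: x ahead of the robot, y to its left, z up, the work surface at z = 0. Lengths are in mm, angles in rad, forces in N, time in s.
With the tool pointing down it reaches from about 350 to 775 mm from the base axis. Payload 7.3 kg.
Tool frame: the origin (TCP) lies between the finger pads; the fingertips stand bot.tips_ahead ahead of it and the grasp point (between the pads) lies 6 mm ahead of it (bot.tips_ahead is the distance from the TCP to the fingertips, in mm); z points along the fingers, y is the line along which they close (so a half turn about z gives the same grasp; the last joint's range is limited). The gripper opens to 92 mm and grips with 3 to 60 N. Pads are 19 mm wide; open, the fingers measure 130 mm over their backs; the gripper's body (75 mm by 190 mm) begins 47 mm behind the grasp point.
Start: joints at [-0.146, 0.342, 1.524, -0, 1.275, -0.146], TCP at [525.017, 0.02, 251.741] pointing down, gripper open.
Joint ranges: [-2.53, 2.53], [-0.77, 2.02], [0.04, 2.7], [-1, 4.14], [0.28, 2.66], [-3.11, 3.11]. Speed limits (rad/s): [2.57, 2.57, 3.14, 3.14, 3.14, 3.14].

INTERFACE

Orientations are given as [roll, pitch, yaw] about the fixed x, y, z axes, in that order (R = Rz(yaw) Ry(pitch) Rx(roll)).
In Python, from plant import bot gives the robot as it stands. The module is installed in compiled form; this text tells all that it offers.
- The arm moves only by the tool step_arm, never from a script. Its argument "targets" is one flat list of numbers, 7 for each row, row after row: the opening, from 0 (shut) to 1 (fully open), then the shift along the tool's x, y, z each as a share of 100 mm, from -1 to 1, then the turn, a rotation vector about the tool's x, y, z each as a share of pi/4 rad, from -1 to 1. A call has 1 to 20 rows; each row is the pose to reach, as a shift and turn from the pose commanded when the call began, along the tool's axes at that moment; what a row does not reach only later rows make up. A row lasts 1/8 s, in which the tool goes at most 62.5 mm and 10.7 degrees, less where a joint would pass 70% of its speed; a pose out of reach is approached as far as the arm can. A call with a number of a shift or a turn outside -1 to 1 is refused whole. A call with a gripper value outside its range is refused whole. The fingers move at their own pace and stop on an object; the grip force is fixed at half the most. Time passes only in rows, so rows that repeat a pose let the fingers close. It gives the time, the measured TCP pose, the force, the opening and the grip force at its end, in the units of the state.
- bot.get_obs(): the state, without advancing time (a new reading comes with each control period).
- bot.capture(name): name is "scene" or "side" or "wrist"; returns (picture, depth): 384x512x3 uint8, blue, green, red; 384x512 float32, mm along the optical axis (not along the pixel's ray), 0 where there is no reading.
- bot.camera_info(name): a dict with "fx", "fy", "cx", "cy" (pixels), "camera_from_world" (4x4, takes a point from world to camera coordinates); the wrist camera has in their place "hand_eye" (4x4, takes a point from camera to tool coordinates, whose origin is the TCP and whose axes are the flange's). Camera axes: x right, y down, z forward; pixel columns grow to the right and rows downward; lengths in mm; the calibration is good to about 2 mm. A picture is of the moment at which its call begins: read the wrist's pose just before it. camera_info takes no time and is no camera call.
- bot.close_job(): hands the job in; it is judged then, once.
The state is a dict: "time": time; "joint_positions": joint angles; "dq": joint speeds; "tau": joint torques, N m; "tool_pos": TCP position; "tcp_rot": TCP orientation; "contact_force": force on the tool from outside, world axes, zero at the start; "moment": the same for the moment, N m; "grip_width": finger opening in mm; "finger_force": force on a finger pad.
Only numpy, scipy, OpenCV 4.12 (cv2) and the standard library are available. Lean on these libraries where they do the work, as an engineer would, in place of code of your own. Each camera call takes 0.05 s, during which the arm holds its last target. There are 200 camera calls.

TASK

The blue gauge case stands open on its end with its loose lid beside it, hinge knuckles already lined up. Take the long hinge pin with the red knob from the wooden block and slide it down through all three knuckles until its collar sits on the top knuckle, so that the lid is attached again, and let go. Leave the short pin with the yellow knob in the block, and keep the case lid standing where it is.

Things in the scene. Friction and masses are not known exactly. Their poses are not given: they have to be found in the camera images.
- hinge_pin: Long pin, red knob, 0.12 kg. Origin on its axis under the collar, z up. Steel shank 12 mm dia from z 0 to -90 mm, last 12 mm tapered to a 6 mm point; collar 36 mm dia, z 0 to 4; knob to grasp 22 mm dia, z 4 to 44. Starts upright in a 60 mm tall wooden block, origin 105 mm above the bench; 3 holes 45 mm deep, 68 mm apart in a row along the pin's x (about world x); a black-knobbed punch shares it.
- short_pin: Wrong pin, to be left in the same block: like the hinge pin, with the same size of collar and knob, but the knob is yellow and the shank only 55 mm long. Origin under its collar, 70 mm above the bench at the start; its knob's top is 114 mm above the bench. (The punch with the black knob: collar at 85 mm, top at 129 mm.)
- hinge_mouth (a point): Centre of the upper rim of the top hinge knuckle of the blue case, 98 mm above the bench; z up along the hinge. The pin's origin is here when home. Three 30 mm steel tubes: case's at heights 16-40 and 72-98 mm, lid's at 44-68 mm; bores 21 mm, the top 6 mm flared to 28 mm. Case (fixed, 130 mm wide, 90 deep, 88 tall) stands on its +y side, lid on its -y side; both open to its +x.
- lid: Loose blue steel lid, a pan 130 mm wide, 55 mm deep, 88 mm tall, about 0.7 kg, standing on its end on the bench. Origin on the axis of the lid's own knuckle at bench level, within 2 mm of straight below hinge_mouth at the start; z up. The pan spans y -20 to -150 mm and x -55 to 0 mm.
Mind the look-alikes: they are no part of the job. What is shaped like the hinge_pin but green or purple is not meant.

How it is judged:
By the outcome, as a careful person would: the job done as asked, in the order asked, and still so for the second after the job is handed in, with the robot touching nothing.
It also fails if it takes over 45 s, if anything falls off the work surface, if the arm or the gripper's body presses on something with over 40 N, if the wrist force passes 120 N, or if a joint passes its speed limit or range.

## Working session

There is one attempt and no reset: what is moved stays moved. The work goes in short steps, Python scripts to look and compute and a tool call to move; the robot and the scene stay as the last step left them, time stands still between calls to the robot, and variables do not carry over. Pictures are saved under pics/ and viewed, at most 10 in all, crops included, and the job is handed in when it is done.

Besides the shell and the picture viewer there is one more tool, called after ">>>" by a JSON object that holds its "op" and its "data". step_arm: Moves the arm, as the interface text tells. Shift numbers are shares of 100 mm and turn numbers shares of pi/4 rad, none past 1 either way. Its arguments: {"type":"object","properties":{"targets":{"type":"array"}},"required":["targets"]}

```bash
mkdir -p pics; cat > h.py <<'E'
import numpy as np, cv2
from plant import bot
from scipy.spatial.transform import Rotation as R
def cap(n):
    o=bot.get_obs(); p,d=bot.capture(n); i=bot.camera_info(n)
    if n=="wrist":
        T=np.eye(4); T[:3,:3]=R.from_euler('xyz',o['tcp_rot']).as_matrix(); T[:3,3]=o['tool_pos']
        W=T@np.array(i['hand_eye'])
    else: W=np.linalg.inv(np.array(i['camera_from_world']))
    return p,d,i,W
def ray(i,W,u,v):
    return W[:3,3], W[:3,:3]@np.array([(u-i['cx'])/i['fx'],(v-i['cy'])/i['fy'],1])
def onz(i,W,u,v,z):
    o,r=ray(i,W,u,v); return o+r*(z-o[2])/r[2]
def pt(i,W,u,v,d):
    o,r=ray(i,W,u,v); return o+r*d
def cloud(i,W,d):
    v,u=np.mgrid[:d.shape[0],:d.shape[1]]
    c=np.stack([(u-i['cx'])/i['fx']*d,(v-i['cy'])/i['fy']*d,d],-1)
    return c@W[:3,:3].T+W[:3,3]
E
python3 - <<'E'
from h import *
print(bot.get_obs(), bot.tips_ahead)
ims=[]
for n in("scene","side","wrist"):
    p,d,i,W=cap(n); ims.append(p); print(n,i['fx'],W.round(3).tolist())
    np.savez(f"/tmp/{n}.npz",p=p,d=d,W=W)
cv2.imwrite("pics/a.png",cv2.resize(np.hstack(ims[:2]),(800,300)))
cv2.imwrite("pics/s.png",cv2.resize(ims[0],(800,600)))
E
```

```text
{'time': 0.0, 'joint_positions': array([-1.46006862e-01,  3.42735723e-01,  1.52500280e+00, -5.48067486e-06,
        1.27538067e+00, -1.45986309e-01]), 'dq': array([-7.43794352e-04, -1.22383316e-03,  1.43738092e-03,  3.24722259e-05,
       -2.95978636e-03, -1.20549087e-04]), 'tau': array([ 7.61924657e-04, -4.31245601e+01, -2.44219762e+01,  7.17750052e-02,
        5.59406646e-02, -1.04314388e-04]), 'tool_pos': array([5.24642328e+02, 6.96996793e-02, 2.51043140e+02]), 'tcp_rot': array([-3.14008159e+00, -2.16877834e-04,  1.57077721e+00]), 'contact_force': array([-0.23512008, -0.70593877, -0.21102384]), 'moment': array([0.05076126, 0.01100663, 0.03307555]), 'finger_force': 0.0, 'grip_width': 91.55090822410368} 25.0
scene 398.83044883564173 [[-0.533, 0.488, -0.691, 1149.406], [0.846, 0.308, -0.434, 347.314], [0.001, -0.816, -0.577, 612.869], [0.0, 0.0, 0.0, 1.0]]
side 396.19853035834467 [[-0.902, -0.258, 0.346, 255.519], [-0.431, 0.505, -0.748, 538.271], [0.018, -0.824, -0.567, 535.723], [0.0, 0.0, 0.0, 1.0]]
wrist 307.52573312556297 [[1.0, 0.001, -0.002, 524.54], [0.0, -0.958, -0.286, 77.499], [-0.002, 0.286, -0.958, 385.508], [0.0, 0.0, 0.0, 1.0]]
```

View pics/a.png

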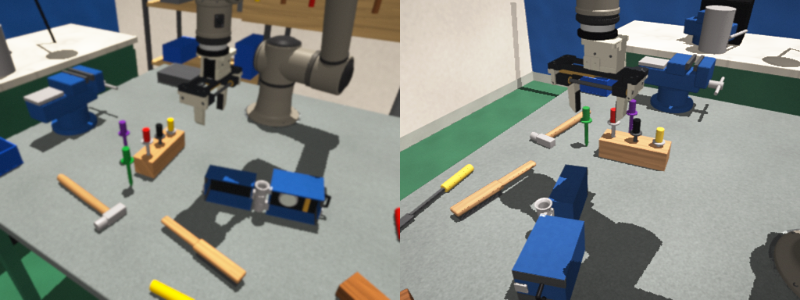

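View pics/s.png

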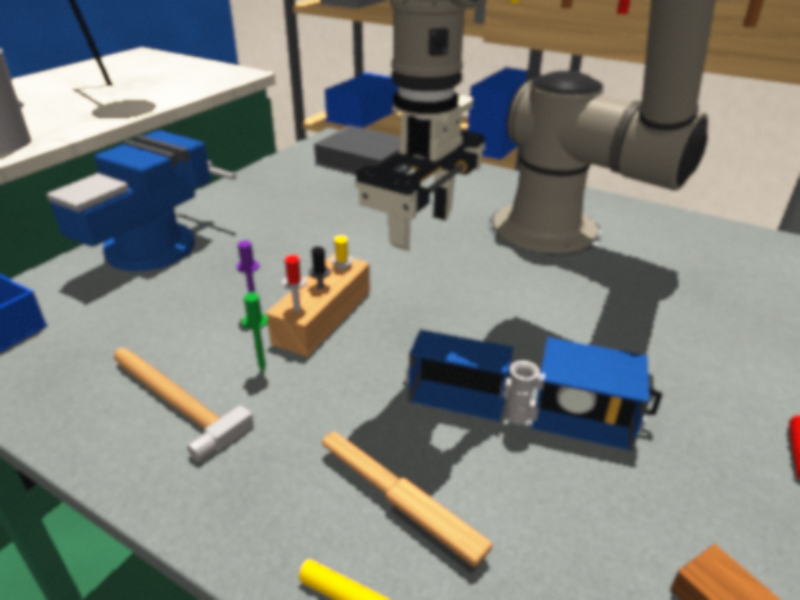

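The scene picture shows the block with red (293,270), black (318,262) and yellow (341,250) knobs. The free-standing purple (246,260) and green (252,310) pins are look-alikes. The steel knuckles have their mouth at (523,370), with the lid to the left and the case to the right. The red knob in the block's end hole is the hinge pin. Next I measure and take a confirming crop.

```bash
python3 - <<'E'
from h import *
rays={}
crops=[]
for n,box,mb in(("scene",(140,140,250,250),(300,215,370,285)),("side",(230,110,360,220),(150,235,220,300))):
    z=np.load(f"/tmp/{n}.npz"); p,d,W=z['p'],z['d'],z['W']; i=bot.camera_info(n)
    hsv=cv2.cvtColor(p,cv2.COLOR_BGR2HSV)
    P=cloud(i,W,d)
    for c,lo,hi in(("red",0,6),("yel",24,34),("green",50,75),("purple",130,155)):
        m=((hsv[...,0]>=lo)&(hsv[...,0]<=hi)&(hsv[...,1]>120)&(hsv[...,2]>60))
        if c=="red": m|=(hsv[...,0]>174)&(hsv[...,1]>120)&(hsv[...,2]>60)
        mm=np.zeros_like(m); x0,y0,x1,y1=box; mm[y0:y1,x0:x1]=m[y0:y1,x0:x1]
        k,l,s,ce=cv2.connectedComponentsWithStats(mm.astype(np.uint8))
        if k<2: continue
        b=1+np.argmax(s[1:,4]); u,v=ce[b]; q=P[l==b]
        print(n,c,s[b].tolist(),ce[b].round(1),"med",np.median(q,0).round(1),"top",np.percentile(q[:,2],97).round(1))
        rays.setdefault(c,[]).append(ray(i,W,u,v))
    x0,y0,x1,y1=mb; sub=np.zeros(d.shape,bool); sub[y0:y1,x0:x1]=1
    ring=sub&(P[...,2]>94)&(P[...,2]<103)&(hsv[...,1]<60)
    q=P[ring]; v,u=np.nonzero(ring)
    print(n,"ring",len(q),q.min(0).round(1),q.max(0).round(1),"uv",u.min(),u.max(),v.min(),v.max())
    c=(u.min()+u.max())/2,(v.min()+v.max())/2
    print(" onz98",onz(i,W,*c,98).round(1))
    rays.setdefault("mouth",[]).append(ray(i,W,*c))
    a=cv2.resize(p[box[1]:box[3],box[0]:box[2]],(400,400),interpolation=cv2.INTER_CUBIC)
    b=cv2.resize(p[mb[1]:mb[3],mb[0]:mb[2]],(400,400),interpolation=cv2.INTER_CUBIC); crops.append(np.hstack([a,b]))
for c,r in rays.items():
    if len(r)<2: continue
    A=sum((np.eye(3)-np.outer(x,x)) for o,x in((o,x/np.linalg.norm(x)) for o,x in r))
    B=sum((np.eye(3)-np.outer(x,x))@o for o,x in((o,x/np.linalg.norm(x)) for o,x in r))
    print(c,np.linalg.solve(A,B).round(1))
cv2.imwrite("pics/b.png",cv2.resize(np.vstack(crops),(600,600)))
E
```

```text
scene red [182, 163, 10, 19, 148] [186.9 171.6] med [ 573.1 -186.3  136.7] top 152.4
scene yel [214, 151, 8, 16, 74] [217.8 156.8] med [ 437.8 -199.9  109.7] top 117.1
scene green [155, 187, 16, 49, 308] [162.7 205.2] med [ 661.4 -185.6   98.1] top 136.3
scene purple [152, 155, 13, 31, 182] [157.7 167.3] med [ 558.2 -295.   103.3] top 136.4
scene ring 130 [541.5 152.9  94. ] [578.3 188.5 101.9] uv 326 344 231 243
 onz98 [560.4 171.6  98. ]
side red [269, 138, 8, 19, 117] [272.5 147.2] med [ 564.8 -180.5  139.1] top 246.9
side yel [329, 163, 9, 5, 37] [333.2 164.9] med [ 429.5 -201.5  115.2] top 116.6
side green [231, 136, 15, 51, 296] [238.  155.4] med [ 652.2 -183.    97.1] top 135.8
side purple [290, 127, 14, 40, 240] [296.7 143.2] med [ 548.5 -292.4  100.3] top 135.8
side ring 197 [541.  156.3  94. ] [575.5 190.7 100.7] uv 172 194 253 269
 onz98 [558.2 174.   98. ]
red [ 568.2 -190.6  131.4]
yel [ 432.6 -206.1  107.3]
green [ 655.9 -191.1   89.5]
purple [ 551.  -302.1   97.1]
mouth [559.4 171.8  96.5]
```

View pics/b.png

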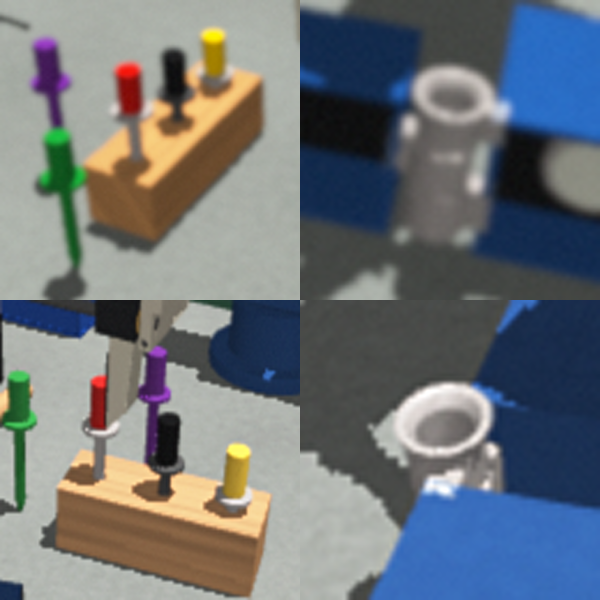

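The crop confirms it: the red-knob pin with the long steel shank stands in the end hole of the block. The green and purple ones stand outside the block, so they aren't meant. The knob at (568,-191) and mouth at (559.5,172) agree across the views to about 3 mm. Moving above the pin.

>>> {"op": "step_arm", "data": {"targets": [1, -0.25, 0.1, 0, 0, 0, 0.2, 1, -0.5, 0.2, 0, 0, 0, 0.4, 1, -0.75, 0.3, 0, 0, 0, 0.6, 1, -1, 0.43, 0, 0, 0, 0.8, 1, -1, 0.43, 0, 0, 0, 1, 1, -1, 0.43, 0, 0, 0, 1]}}

```text
time: 0.9
tool_pos: [567.9, -100.2, 251.2]
tcp_rot: [-3.141, 0.0, 0.786]
contact_force: [0.1, -0.2, -0.1]
grip_width: 91.8
finger_force: 0.0
```

>>> {"op": "step_arm", "data": {"targets": [1, -0.16, 0.16, 0, 0, 0, 0.2, 1, -0.32, 0.32, 0, 0, 0, 0.4, 1, -0.48, 0.48, 0, 0, 0, 0.6, 1, -0.64, 0.64, 0, 0, 0, 0.8, 1, -0.64, 0.64, 0, 0, 0, 1, 1, -0.64, 0.64, 0, 0, 0, 1, 1, -0.64, 0.64, 0, 0, 0, 1]}}

```text
time: 1.78
tool_pos: [568.0, -190.0, 251.7]
tcp_rot: [-3.142, 0.0, 0.005]
contact_force: [0.4, -0.6, 0.2]
grip_width: 91.7
finger_force: 0.0
```

```bash
python3 - <<'E'
from h import *
p,d,i,W=cap("wrist"); P=cloud(i,W,d)
o=bot.get_obs();print(o['tool_pos'],o['tcp_rot'],o['joint_positions'].round(2))
hsv=cv2.cvtColor(p,cv2.COLOR_BGR2HSV)
m=(((hsv[...,0]<7)|(hsv[...,0]>173))&(hsv[...,1]>120)&(hsv[...,2]>60)).astype(np.uint8)
k,l,s,ce=cv2.connectedComponentsWithStats(m)
for b in range(1,k):
    if s[b,4]<80: continue
    q=P[(l==b)]; t=(l==b)&(abs(P[...,2]-149)<5)
    print(s[b].tolist(),ce[b].round(1),np.median(q,0).round(1),q[:,2].max())
    if t.sum()>20:
        v,u=np.nonzero(t); print("top",t.sum(),P[t].mean(0).round(1),onz(i,W,u.mean(),v.mean(),149).round(1), P[t].min(0),P[t].max(0))
cv2.imwrite("pics/c.png",p)
E
```

```text
[ 568.01980704 -190.01097441  251.80670687] [ 3.14157863e+00 -6.72075385e-05  4.27614469e-03] [-0.45  0.48  1.31  0.    1.35  1.12]
[239, 178, 26, 36, 735] [251.7 195.6] [ 570.8 -190.8  149.9] 386.1031158108885
top 538 [ 567.5 -190.6  150. ] [ 567.2 -190.6  149. ] [ 555.7195845  -200.64158629  144.43087304] [ 577.50575309 -180.30834828  152.47531518]
```

View pics/c.png

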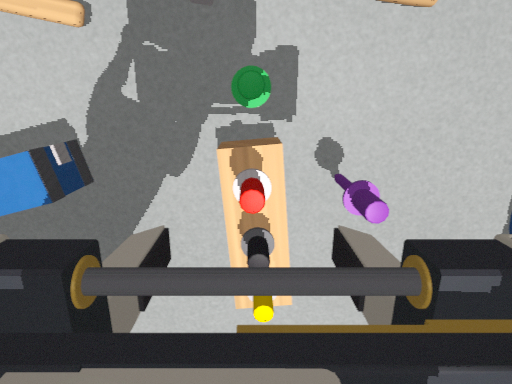

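The wrist view shows the red knob at (252,195), centred between the fingers, with its top measured at (567.3,-190.6,149) as expected. Purple at (365,200) lies clear outside the right finger. Descending.

>>> {"op": "step_arm", "data": {"targets": [1, -0.007, 0.006, 0.3, 0, 0, 0, 1, -0.007, 0.006, 0.6, 0, 0, 0, 1, -0.007, 0.006, 0.8, 0, 0, 0, 1, -0.007, 0.006, 0.8, 0, 0, 0]}}

```text
time: 2.33
tool_pos: [566.6, -190.3, 170.3]
tcp_rot: [-3.14, 0.003, 0.002]
contact_force: [-0.6, -0.1, -0.3]
grip_width: 91.8
finger_force: 0.0
```

>>> {"op": "step_arm", "data": {"targets": [1, 0, 0, 0.17, 0, 0, 0, 1, 0, 0, 0.33, 0, 0, 0, 1, 0, 0, 0.33, 0, 0, 0, 0, 0, 0, 0.33, 0, 0, 0, 0, 0, 0, 0.33, 0, 0, 0, 0, 0, 0, 0.33, 0, 0, 0, 0, 0, 0, 0.33, 0, 0, 0, 0, 0, 0, 0.33, 0, 0, 0, 0, 0, 0, 0.33, 0, 0, 0]}}

```text
time: 3.45
tool_pos: [567.3, -191.1, 138.8]
tcp_rot: [3.142, -0.0, -0.0]
contact_force: [-1.1, 0.3, 0.8]
grip_width: 36.4
finger_force: 0.0
```

>>> {"op": "step_arm", "data": {"targets": [0, 0, 0, 0, 0, 0, 0, 0, 0, 0, 0, 0, 0, 0, 0, 0, 0, 0, 0, 0, 0, 0, 0, 0, 0, 0, 0, 0, 0, 0, 0, 0, 0, 0, 0, 0, 0, 0, 0, 0, 0, 0]}}

```text
time: 4.2
tool_pos: [567.3, -191.1, 138.7]
tcp_rot: [-3.142, -0.0, -0.0]
contact_force: [-0.6, -0.2, -0.7]
grip_width: 21.1
finger_force: 30.0
```

>>> {"op": "step_arm", "data": {"targets": [0, 0, 0, 0.15, 0, 0, 0, 0, 0, 0, -0.15, 0, 0, 0, 0, 0, 0, -0.3, 0, 0, 0, 0, 0, 0, -0.5, 0, 0, 0, 0, 0, 0, -0.75, 0, 0, 0, 0, 0, 0, -1, 0, 0, 0, 0, 0, 0, -1, 0, 0, 0, 0, 0, 0, -1, 0, 0, 0]}}

```text
time: 5.2
tool_pos: [566.6, -190.9, 237.1]
tcp_rot: [-3.141, 0.003, -0.0]
contact_force: [0.7, -0.8, -1.0]
grip_width: 21.4
finger_force: 36.4
```

My first row there was a slip: it went briefly down instead of up. The pin is held, but it may have shifted in the grip, so I check it.

```bash
cat > pin.py <<'E'
from h import *
def pinmeas(tag,save=True):
    o=bot.get_obs(); t=o['tool_pos']; ims=[]; rk=[]
    print("tcp",t.round(1),o['tcp_rot'].round(3),"F",o['contact_force'].round(1))
    for n in("scene","side"):
        p,d,i,W=cap(n); hsv=cv2.cvtColor(p,cv2.COLOR_BGR2HSV); P=cloud(i,W,d)
        C=np.linalg.inv(W)
        def prj(x):
            c=C[:3,:3]@x+C[:3,3]; return c[0]/c[2]*i['fx']+i['cx'],c[1]/c[2]*i['fy']+i['cy']
        # collar/shank pixels: within 25 mm of the tool axis, below tips
        near=(np.hypot(P[...,0]-t[0],P[...,1]-t[1])<28)&(P[...,2]<t[2]-18)&(P[...,2]>t[2]-140)
        q=P[near]
        for a,b in((-40,-30),(-55,-45),(-75,-65),(-95,-85),(-110,-105),(-118,-113),(-124,-118)):
            s=q[(q[:,2]-t[2]>a)&(q[:,2]-t[2]<b)]
            if len(s)>3: print(n,a,len(s),np.median(s,0).round(1))
        print(n,"lowest",(q[:,2].min()-t[2]).round(1))
        u,v=map(int,prj(t-[0,0,50])); u=min(max(u,75),437); v=min(max(v,75),309)
        ims.append(cv2.resize(p[v-75:v+75,u-75:u+75],(400,400),interpolation=cv2.INTER_CUBIC))
    cv2.imwrite(f"pics/{tag}.png",np.hstack(ims))
E
python3 -c "
from pin import *
pinmeas('d')"
```

```text
tcp [ 566.6 -190.9  237.1] [-3.141e+00  3.000e-03 -0.000e+00] F [ 0.7 -0.8 -1. ]
scene -40 12 [ 568.4 -190.   199.8]
scene -55 21 [ 568.  -189.8  186.3]
scene -75 19 [ 568.4 -189.6  165.9]
scene -95 17 [ 566.3 -189.9  146.9]
scene -110 8 [ 566.1 -190.   129.2]
scene lowest -115.8
side -40 18 [ 561.8 -185.2  200.1]
side -55 27 [ 560.7 -185.6  186.8]
side -75 27 [ 560.3 -185.5  166.7]
side -95 20 [ 560.7 -184.9  147. ]
side -110 12 [ 560.2 -185.7  130.7]
side lowest -117.3
```

View pics/d.png

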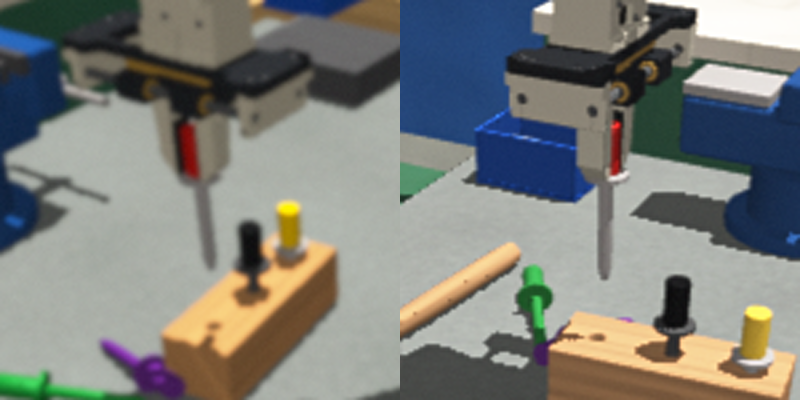

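The pin hangs straight, with its collar now at the fingertips: it slid up about 5 mm in the grip. The shank runs from (195,180) to (210,265) in the left crop. The green and purple look-alikes have tipped over beside the block, still on the bench. The yellow pin and the punch are still in the block. Carrying the pin over to the hinge.

>>> {"op": "step_arm", "data": {"targets": [0, 0, -0.15, 0, 0, 0, 0, 0, 0, -0.4, 0, 0, 0, 0, 0, 0, -0.7, 0, 0, 0, 0, 0, 0, -1, 0, 0, 0, 0]}}

```text
time: 5.8
tool_pos: [566.9, -89.2, 238.2]
tcp_rot: [-3.141, 0.001, 0.0]
contact_force: [-0.6, -0.2, -1.1]
grip_width: 21.2
finger_force: 36.4
```

>>> {"op": "step_arm", "data": {"targets": [0, 0, -0.3, 0, 0, 0, 0, 0, 0, -0.65, 0, 0, 0, 0, 0, 0, -1, 0, 0, 0, 0]}}

```text
time: 6.18
tool_pos: [566.7, 10.9, 238.3]
tcp_rot: [-3.141, 0.001, 0.0]
contact_force: [1.2, -0.2, -1.2]
grip_width: 21.7
finger_force: 36.4
```

>>> {"op": "step_arm", "data": {"targets": [0, 0, -0.3, 0, 0, 0, 0, 0, -0.02, -0.65, 0, 0, 0, 0, -0.03, -1, 0, 0, 0, 0]}}

```text
invalid input
```

>>> {"op": "step_arm", "data": {"targets": [0, 0, -0.25, 0, 0, 0, 0, 0, -0.02, -0.45, 0, 0, 0, 0, -0.04, -0.63, 0, 0, 0, 0, 0, -0.04, -0.63, 0, 0, 0, 0, 0, -0.04, -0.63, 0, 0, 0, 0, 0, -0.04, -0.63, 0, 0, 0, 0]}}

```text
invalid input
```

```bash
python3 -c "
from pin import *
pinmeas('e')"
```

```text
tcp [566.7  10.9 238.3] [-3.141e+00  1.000e-03  0.000e+00] F [ 1.2 -0.2 -1.2]
scene -40 9 [570.   12.6 201.3]
scene -55 24 [569.   11.3 188.1]
scene -75 23 [568.8  12.4 168.5]
scene -95 25 [567.6  11.9 147.9]
scene -110 9 [567.8  11.5 131.2]
scene lowest -117.0
side -40 19 [560.8  20.3 200.7]
side -55 34 [560.6  20.4 188.4]
side -75 28 [560.1  19.9 168.2]
side -95 33 [560.5  19.9 148.7]
side -110 11 [558.7  19.7 130.9]
side -118 4 [559.3  19.  123.7]
side lowest -115.3
```

View pics/e.png

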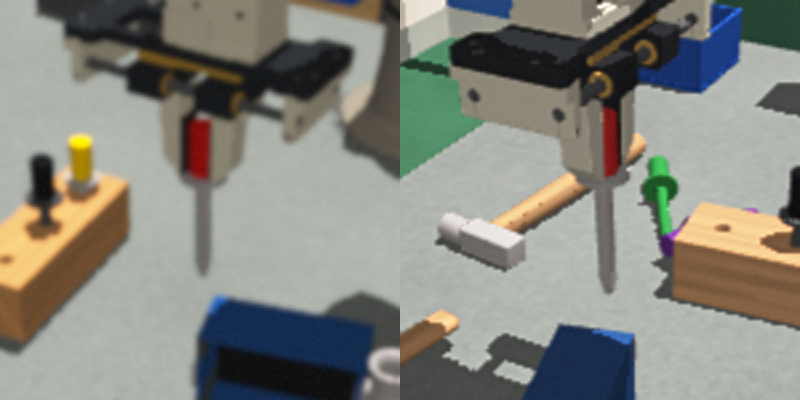

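>>> {"op": "step_arm", "data": {"targets": [0, -0.01, -0.3, 0, 0, 0, 0, 0, -0.02, -0.65, 0, 0, 0, 0, 0, -0.03, -1, 0, 0, 0, 0]}}

```text
time: 6.65
tool_pos: [563.9, 109.7, 238.4]
tcp_rot: [3.141, 0.0, -0.001]
contact_force: [0.5, -1.0, -2.1]
grip_width: 21.4
finger_force: 36.4
```

>>> {"op": "step_arm", "data": {"targets": [0, -0.02, -0.3, 0, 0, 0, 0, 0, -0.03, -0.5, 0, 0, 0, 0, 0, -0.04, -0.61, 0, 0, 0, 0, 0, -0.04, -0.61, 0, 0, 0, 0, 0, -0.04, -0.61, 0, 0, 0, 0, 0, -0.04, -0.61, 0, 0, 0, 0]}}

```text
time: 7.4
tool_pos: [560.5, 169.1, 238.8]
tcp_rot: [3.141, -0.0, -0.001]
contact_force: [-0.8, -0.6, -1.4]
grip_width: 21.5
finger_force: 36.4
```

```bash
cat > rel.py <<'E'
from pin import *
# shank silhouette centre in each view vs mouth ring centre, both cast by the same camera
def tri(r):
    A=0;B=0
    for o,x in r:
        x=x/np.linalg.norm(x); M=np.eye(3)-np.outer(x,x); A=A+M; B=B+M@o
    return np.linalg.solve(A,B)
t=bot.get_obs()['tool_pos']; print("tcp",t.round(1)); N={}
for n in("scene","side"):
    p,d,i,W=cap(n); P=cloud(i,W,d)
    for a,b in((-50,-40),(-70,-60),(-90,-80),(-105,-95)):
        z=P[...,2]-t[2]; m=(np.hypot(P[...,0]-t[0],P[...,1]-t[1])<22)&(z>a)&(z<b)
        v,u=np.nonzero(m); N.setdefault(a,[]).append((i,W,u.mean(),v.mean(),t[2]+(a+b)/2,len(u)))
for a,l in N.items():
    # vertical-axis point: intersect rays in plan
    rr=[ray(i,W,u,v) for i,W,u,v,z,k in l]
    o1,d1=rr[0]; o2,d2=rr[1]
    s=np.linalg.solve(np.c_[d1[:2],-d2[:2]],o2[:2]-o1[:2]); print(a,[k[5] for k in l],(o1+d1*s[0]).round(1),(o2+d2*s[1])[2].round(1))
E
python3 -c "
import rel; rel.pinmeas('f')"
```

```text
tcp [560.5 169.1 238.8]
-50 [29, 46] [559.4 167.3 191.2] 188.1
-70 [29, 46] [559.1 167.6 171.5] 168.0
-90 [25, 40] [559.  167.3 151.7] 147.7
-105 [27, 45] [558.5 167.3 136.5] 132.5
tcp [560.4 169.3 238.8] [ 3.141e+00 -0.000e+00 -1.000e-03] F [-0.7  0.1 -1. ]
scene -40 10 [562.8 169.2 199.9]
scene -55 28 [563.  168.7 188.6]
scene -75 27 [562.2 169.2 168.4]
scene -95 25 [562.  169.1 148.7]
scene -110 11 [560.9 168.  131.5]
scene -118 4 [559.8 168.  124.8]
scene lowest -140.0
side -40 13 [553.8 174.  200.4]
side -55 44 [553.8 174.  188.5]
side -75 44 [553.6 173.9 168.5]
side -95 44 [553.3 174.2 148.9]
side -110 13 [552.9 173.7 131.5]
side -118 8 [553.7 172.5 123.7]
side lowest -140.0
```

View pics/f.png

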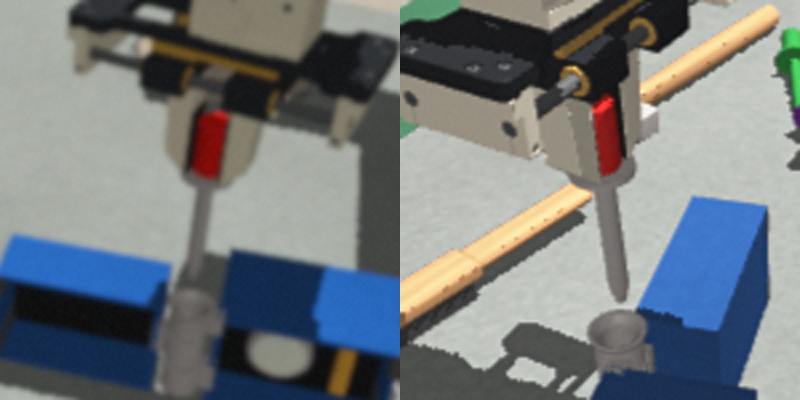

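The two-view shank axis is at (558.8,167.3), against the mouth at (559.4,171.8). The side crop also shows the tip (622,298) left-behind the mouth (618,330). Correcting about 4.5 mm in +y and lowering the tip into the top knuckle.

>>> {"op": "step_arm", "data": {"targets": [0, 0.006, -0.045, 0, 0, 0, 0, 0, 0.006, -0.045, 0, 0, 0, 0, 0, 0.006, -0.045, 0.1, 0, 0, 0, 0, 0.006, -0.045, 0.2, 0, 0, 0, 0, 0.006, -0.045, 0.3, 0, 0, 0, 0, 0.006, -0.045, 0.36, 0, 0, 0, 0, 0.006, -0.045, 0.36, 0, 0, 0, 0, 0.006, -0.045, 0.36, 0, 0, 0]}}

```text
time: 8.6
tool_pos: [561.1, 174.4, 203.0]
tcp_rot: [-3.142, -0.001, -0.0]
contact_force: [-0.1, -0.5, -1.8]
grip_width: 21.3
finger_force: 36.4
```

```bash
python3 -c "
import rel; rel.pinmeas('g')"
```

```text
tcp [561.1 174.4 203. ]
-50 [26, 44] [560.4 172.6 155.7] 151.7
-70 [26, 43] [559.8 172.7 135.6] 132.0
-90 [22, 37] [559.4 173.1 115.5] 111.7
-105 [88, 129] [559.7 171.7  97.9] 95.3
tcp [561.1 174.5 203.1] [-3.141e+00 -1.000e-03  0.000e+00] F [ 0.7  0.1 -1.1]
scene -40 4 [563.9 173.3 164.9]
scene -55 29 [563.6 173.7 152.7]
scene -75 26 [563.1 174.4 132.7]
scene -95 24 [562.3 173.8 114. ]
scene -110 55 [561.3 170.8  96. ]
scene -118 83 [555.7 183.4  88.4]
scene -124 60 [564.4 176.2  82.5]
scene lowest -140.0
side -40 6 [553.7 178.3 164.6]
side -55 43 [555.4 179.  153.7]
side -75 40 [553.9 179.4 133.4]
side -95 40 [553.9 179.4 113. ]
side -110 85 [555.9 175.9  96.1]
side -118 103 [549.2 186.7  88.8]
side -124 55 [554.5 172.5  82.3]
side lowest -140.0
```

View pics/g.png

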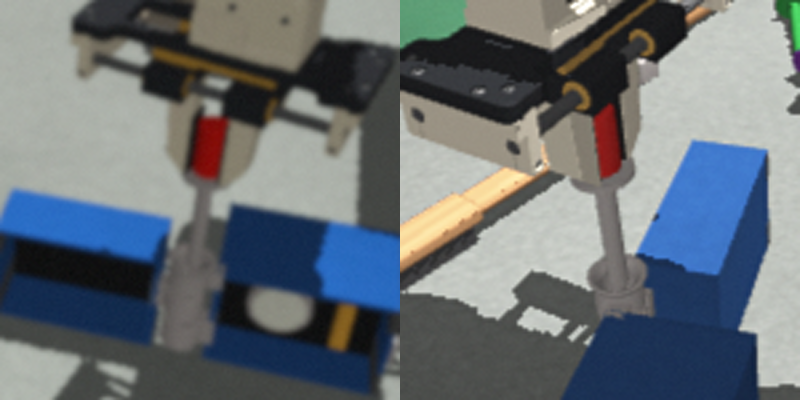

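The tip is in the mouth at (618,275), with the axis within 1 mm of the mouth centre and no contact force. Lowering slowly.

>>> {"op": "step_arm", "data": {"targets": [0, 0, 0.007, 0.06, 0, 0, 0, 0, 0, 0.007, 0.12, 0, 0, 0, 0, 0, 0.007, 0.18, 0, 0, 0, 0, 0, 0.007, 0.24, 0, 0, 0, 0, 0, 0.007, 0.3, 0, 0, 0, 0, 0, 0.007, 0.35, 0, 0, 0, 0, 0, 0.007, 0.35, 0, 0, 0]}}

```text
time: 9.68
tool_pos: [560.7, 173.7, 167.3]
tcp_rot: [3.141, 0.001, 0.0]
contact_force: [0.0, -0.3, -2.3]
grip_width: 21.5
finger_force: 36.4
```

>>> {"op": "step_arm", "data": {"targets": [0, 0, 0, 0.06, 0, 0, 0, 0, 0, 0, 0.12, 0, 0, 0, 0, 0, 0, 0.18, 0, 0, 0, 0, 0, 0, 0.24, 0, 0, 0, 0, 0, 0, 0.3, 0, 0, 0, 0, 0, 0, 0.34, 0, 0, 0, 0, 0, 0, 0.34, 0, 0, 0]}}

```text
time: 10.55
tool_pos: [560.8, 173.7, 133.4]
tcp_rot: [3.141, 0.001, -0.0]
contact_force: [-0.5, -0.0, -0.8]
grip_width: 21.2
finger_force: 36.4
```

>>> {"op": "step_arm", "data": {"targets": [0, 0, 0, 0.015, 0, 0, 0, 0, 0, 0, 0.03, 0, 0, 0, 0, 0, 0, 0.04, 0, 0, 0, 0, 0, 0, 0.05, 0, 0, 0, 0, 0, 0, 0.05, 0, 0, 0]}}

```text
time: 11.18
tool_pos: [560.9, 173.7, 128.7]
tcp_rot: [3.142, 0.0, -0.0]
contact_force: [0.2, -0.3, -1.4]
grip_width: 21.7
finger_force: 36.4
```

>>> {"op": "step_arm", "data": {"targets": [0, 0, 0, 0.01, 0, 0, 0, 0, 0, 0, 0.015, 0, 0, 0, 0, 0, 0, 0.015, 0, 0, 0, 0, 0, 0, 0.015, 0, 0, 0]}}

```text
time: 11.68
tool_pos: [561.0, 173.7, 127.5]
tcp_rot: [-3.142, -0.0, 0.0]
contact_force: [-1.5, -0.3, 2.5]
grip_width: 21.4
finger_force: 36.8
```

Upward force has appeared (about 4 N relative to before), so the collar is seated at the expected height. Opening, then backing straight up.

>>> {"op": "step_arm", "data": {"targets": [0.5, 0, 0, 0.01, 0, 0, 0, 0.5, 0, 0, 0.01, 0, 0, 0, 0.5, 0, 0, 0.01, 0, 0, 0, 0.5, 0, 0, 0.01, 0, 0, 0, 0.5, 0, 0, 0, 0, 0, 0, 0.5, 0, 0, -0.2, 0, 0, 0, 0.5, 0, 0, -0.5, 0, 0, 0, 0.5, 0, 0, -1, 0, 0, 0, 0.5, 0, 0, -1, 0, 0, 0, 0.5, 0, 0, -1, 0, 0, 0]}}

```text
time: 12.92
tool_pos: [560.6, 173.6, 226.8]
tcp_rot: [3.141, 0.001, -0.0]
contact_force: [0.3, 0.2, -0.2]
grip_width: 46.2
finger_force: 0.0
```

```bash
python3 - <<'E'
from h import *
o=bot.get_obs(); print(o['time'],o['tool_pos'].round(1),o['contact_force'].round(1),o['grip_width'])
ims=[]
for n,c in(("scene",(336,225)),("side",(185,250))):
    p,d,i,W=cap(n); P=cloud(i,W,d); hsv=cv2.cvtColor(p,cv2.COLOR_BGR2HSV)
    m=((hsv[...,0]<7)|(hsv[...,0]>173))&(hsv[...,1]>110)&(hsv[...,2]>50)&(np.hypot(P[...,0]-559,P[...,1]-172)<35)
    q=P[m]; print(n,m.sum(),np.median(q,0).round(1),np.percentile(q[:,2],[3,97]).round(1))
    u,v=c; ims+=[cv2.resize(p[v-60:v+60,u-60:u+60],(400,400),interpolation=cv2.INTER_CUBIC)]
    cl=(np.hypot(P[...,0]-559,P[...,1]-172)<24)&(P[...,2]>94)&(P[...,2]<108)&(hsv[...,1]<60)
    print("collar z",np.percentile(P[cl][:,2],[5,50,95]).round(1),P[cl].min(0).round(1),P[cl].max(0).round(1))
cv2.imwrite("pics/hh.png",np.hstack(ims))
E
```

```text
12.925 [560.6 173.6 226.8] [ 0.3  0.2 -0.2] 46.21576674230873
scene 217 [567.2 175.1 127.6] [104.  144.4]
collar z [ 96.1 103.  104.7] [546.  154.4  94. ] [578.5 189.7 106.2]
side 351 [553.2 180.3 130.7] [106. 144.]
collar z [ 97.2 102.9 104.3] [540.4 158.5  94.4] [577.  193.6 104.8]
```

View pics/hh.png

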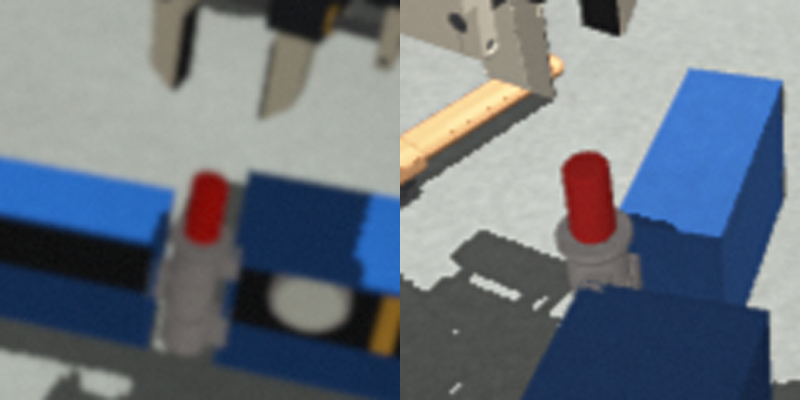

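The collar (595,235) sits on the top knuckle: collar top about 103 mm and knob top about 144 mm, matching 102/142 within calibration. The lid is standing and the gripper is clear. Handing in.

```bash
python3 -c "
from plant import bot
print(bot.close_job())"
```

```text
the job is handed in; nothing more can be done
None
```

The red-knob pin is through the hinge with its collar on the top knuckle and released, the lid still standing and the yellow pin left in the block; job handed in at about 13 s, but the green and purple look-alike pins fell over on the bench during the pick, cause not found (one lift row of mine wrongly pushed down first).

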